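# Set the leather splitter's gauge by clicks

### The job

Set the gauge of the bench leather splitter: with the fingertips, draw its lever back towards yourself until it rests against the home stop, then push it away from yourself three clicks and leave it standing in that third notch, never running past it. Only push on the lever, do not take it between the fingers, and leave everything else on the bench as it is. Finish clear of the lever.

Things in the scene. Friction and masses are not known exactly. Their poses are not given: they have to be found in the camera images.
- splitter: bench leather splitter, a grey cast frame bolted down, 190 mm deep, 270 mm wide, 174 mm high at its two screw heads. Origin at the centre of its underside, on the table; x points to its back (away from the robot, turned by up to 0.3 rad), y to its left, z up. The gauge lever stands on its right side (-y), outside a toothed steel sector.
- lever_pivot (a point): centre of the lever's pivot, 75 mm above the table, 148 mm to the right of the machine's centre. The lever swings about the machine's y axis through it, fore and aft in the machine's x-z plane. The sector (20 mm nearer to the machine's centre) and the pawl on the lever reach 90 and 125 mm from the pivot.
- lever_knob (a point): centre of the black ball knob, 34 mm across, at the lever's top, 140 mm from the pivot; below it a flat steel bar 13 mm wide fore and aft, 8 mm thick. z points along the lever from pivot to knob, y along the pivot's axis. One notch is 28 mm of knob travel; leaving a notch takes 5 to 7 N at the knob, the push falls away at the half-way crest, then the lever snaps into the next notch by itself.
- gauge_lever (a joint): lever angle, rad: 0 at the home stop, where it leans 0.30 from upright towards the robot; grows as the knob is pushed away from the robot (lean from upright = value - 0.30). A spring pawl clicks into a notch every 0.20: home 0, first 0.20, second 0.40, third 0.60, fourth 0.80, fifth 1.00 (far stop). It starts between 0.15 and 0.45, mostly in the first or second notch.
- hammer: bystander, loose: cobbler's hammer lying flat in front of the splitter, 270 mm long, origin under its middle
- pincers: bystander, loose: steel lasting pincers lying flat, about 160 mm long and 20 mm high, origin under the rivet
- scissors: bystander, loose: scissors lying flat, about 205 mm long, origin under the rivet
- glue_jar: bystander, loose: closed amber glass jar of glue, 72 mm across, 95 mm tall, origin at the centre of its underside, standing a hand's breadth to the right of the lever
- tack_tin: bystander, loose: open metal cup, 68 mm across, 40 mm tall, origin at the centre of its underside, behind the lever
- glue_brush: bystander, loose: glue brush lying flat to the right of the jar, 190 mm long, origin under its middle
- shoe_last: bystander, loose: wooden shoe last lying on its sole, about 210 mm long, 60 mm tall, origin under its middle

How it is judged:
By the outcome, as a careful person would: the job done as asked, in the order asked, and still so for the second after the job is handed in, with the robot touching nothing.
It also fails if it takes over 38 s, if anything falls off the work surface, if the arm or the gripper's body presses on something with over 40 N, if the wrist force passes 120 N, or if a joint passes its speed limit or range.

### The arm

A 6-joint arm with a two-finger parallel gripper is mounted at the origin on the work surface. World frame = base frame: x ahead of the robot, y to its left, z up, the work surface at z = 0. Lengths are in m, angles in rad, forces in N, time in s.
With the tool pointing down it reaches from about 0.275 to 0.875 m from the base axis. Payload 12.5 kg.
Tool frame: the origin (TCP) lies at the very end of the fingers, on their centre line; the grasp point (between the pads) lies behind it (manip.grasp_offset is the z of the grasp point in the tool frame, in m); z points along the fingers, y is the line along which they close (so a half turn about z gives the same grasp; the last joint's range is limited). The gripper opens to 85 mm and grips with 20 to 120 N. Pads are 22 mm wide; open, the fingers measure 114 mm over their backs; the gripper's body (76 mm by 85 mm) begins 54 mm behind the grasp point. The pads swing forward as they close: fully open they stand 13 mm farther back than shut.
Start: joints at [-1.382, 0.351, 1.652, -0, 1.139, -0.085], TCP at [0.149, -0.529, 0.231] pointing down, gripper open.
Joint ranges: [-2.75, 2.75], [-0.79, 2.1], [0.01, 2.65], [-1.57, 4.71], [0.07, 3.14], [-2.87, 2.87]. Speed limits (rad/s): [2.22, 2.22, 2.79, 3.14, 3.14, 3.14].

### API

Orientations are given as a 3x3 rotation matrix whose columns are the frame's x, y, z axes.
In Python, from station import manip gives the robot as it stands. The module is installed in compiled form; this text tells all that it offers.
- The arm moves only by the shell command python3 -m jog 'ROWS' [OPENING] [FORCE]. ROWS is a JSON object of lists of equal length, an entry for each row: "linear": the shift along the world's x, y, z in mm, a list of three; "turn": the turn about the world's z in degrees. A call has 1 to 10 rows; each row is the pose to reach, as a shift and turn from the pose commanded when the call began; what a row does not reach only later rows make up. A row lasts 1/10 s, in which the tool goes at most 50 mm and 8.59 degrees, less where a joint would pass 70% of its speed; a pose out of reach is approached as far as the arm can. A call with a gripper value outside its range is refused whole. OPENING is the opening, from 0 (shut) to 1 (fully open), set as the call begins (- or left out, the last holds). The fingers move at their own pace and stop on an object; FORCE is the grip in N (left out, the last holds). Time passes only in rows, so rows that repeat a pose let the fingers close. It gives the time, the measured TCP pose, the force, the opening and the grip force at its end, in the units of the state.
- manip.get_obs(): the state, without advancing time (a new reading comes with each control period).
- manip.capture(name): name is "scene" or "top" or "wrist"; returns a dict with "image" (420x560x3 uint8, blue, green, red), "vfov" (degrees; the focal length in pixels is half the picture's height over the tangent of half this angle, whatever the lens; pixels are square), "cx", "cy" (the principal point, pixels), "R" (3x3) and "t" (3): a world point X has camera coordinates R X + t. Camera axes: x right, y down, z forward; pixel columns grow to the right and rows downward; lengths in m; the calibration is good to about 2 mm. A picture is of the moment at which its call begins. There is no depth.
- manip.close_job(): hands the job in; it is judged then, once.
The state is a dict: "time_s": time; "qpos": joint angles; "joint_vel": joint speeds; "tau": joint torques, N m; "tool_pos": TCP position; "tcp_rot": TCP orientation; "contact_force": force on the tool from outside, world axes, zero at the start; "wrist_torque": the same for the moment, N m; "opening": finger opening in m; "grasp_force": force on a finger pad.
Only numpy, scipy, OpenCV 4.12 (cv2) and the standard library are available. Lean on these libraries where they do the work, as an engineer would, in place of code of your own. Each camera call takes 0.05 s, during which the arm holds its last target. There are 200 camera calls.

## Working session

There is one attempt and no reset: what is moved stays moved. The work goes in short steps, Python scripts to look and compute and a shell command to move; the robot and the scene stay as the last step left them, time stands still between calls to the robot, and variables do not carry over. Pictures are saved under pics/ and viewed, at most 10 in all, crops included, and the job is handed in when it is done.

```bash
mkdir -p pics
cat > h.py <<'E'
import numpy as np,cv2,json,pickle
from station import manip
def shot(n,f):
    c=manip.capture(n); cv2.imwrite(f'pics/{f}.png',c['image']); pickle.dump(c,open(f'pics/{f}.pkl','wb')); return c
def load(f): return pickle.load(open(f'pics/{f}.pkl','rb'))
def ray(c,u,v):
    f=c['image'].shape[0]/2/np.tan(np.radians(c['vfov'])/2)
    R=np.array(c['R']);t=np.array(c['t'])
    d=R.T@np.array([(u-c['cx'])/f,(v-c['cy'])/f,1]); return -R.T@t,d/np.linalg.norm(d)
def plane(c,u,v,z):
    o,d=ray(c,u,v); return o+d*(z-o[2])/d[2]
def tri(*cs):
    A=np.zeros((3,3));b=np.zeros(3)
    for c,u,v in cs:
        o,d=ray(c,u,v);P=np.eye(3)-np.outer(d,d);A+=P;b+=P@o
    p=np.linalg.solve(A,b); return p
def proj(c,X):
    f=c['image'].shape[0]/2/np.tan(np.radians(c['vfov'])/2)
    q=np.array(c['R'])@np.array(X)+np.array(c['t']); return q[:2]/q[2]*f+[c['cx'],c['cy']]
E
python3 - <<'E'
from h import *
a=shot('scene','s0');b=shot('top','t0')
for c in(a,b): print(c['vfov'],c['cx'],c['cy'],ray(c,280,210))
print(manip.get_obs(),manip.grasp_offset)
E
```

```text
50.0324187204766 280.0450139639467 207.33499885627236 (array([ 0.89491256, -0.64639258,  0.91197602]), array([-0.33013541,  0.60751346, -0.72245277]))
46.40610168337897 277.08120635009345 208.8313312294567 (array([0.3628881 , 0.03968776, 1.59195979]), array([ 0.08889847, -0.00565991, -0.99602461]))
{'time_s': 0.1, 'qpos': array([-1.38160500e+00,  3.51182578e-01,  1.65234081e+00, -3.03632479e-06,
        1.13911389e+00, -8.46030186e-02]), 'joint_vel': array([-1.06957454e-04, -1.35361316e-04, -2.09268881e-03,  6.81888896e-05,
        3.71682634e-04, -2.78199737e-05]), 'tau': array([ 7.37067676e-04, -5.06832612e+01, -2.91875643e+01, -4.82185590e-05,
        2.64831426e-03,  5.07072613e-06]), 'tool_pos': array([ 0.14867959, -0.52921881,  0.23081947]), 'tcp_rot': array([[ 9.62751556e-01,  2.70387504e-01, -1.99166210e-04],
       [ 2.70387564e-01, -9.62751013e-01,  1.02546956e-03],
       [ 8.55266844e-05, -1.04112448e-03, -9.99999454e-01]]), 'contact_force': array([0.17818864, 0.61009849, 0.75270775]), 'wrist_torque': array([-0.00297614, -0.00128731, -0.0171829 ]), 'grasp_force': 0.0, 'opening': 0.08513764819739217} -0.0187
```

View pics/s0.png

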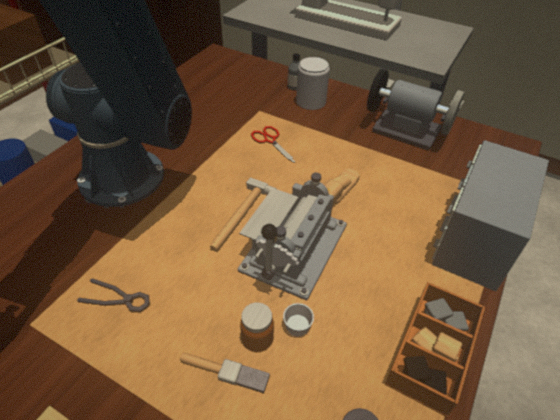

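View pics/t0.png

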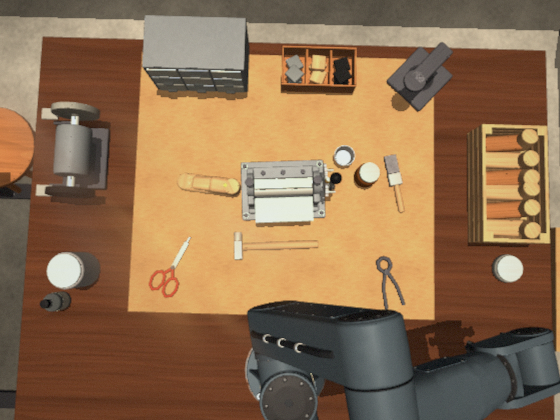

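The scene view has the knob at about (269,232), the jar at (257,322) and the tin at (298,319). The top view has the knob at about (336,179), the jar at (367,175), the tin at (344,156) and the splitter frame at about (243–327, 161–222). I'll refine these with masks and enlarged crops.

Run:
```python
from h import *
a=load('s0');b=load('t0')
def dark(c,x0,x1,y0,y1,th):
    g=c['image'][y0:y1,x0:x1].max(2); m=(g<th).astype(np.uint8)
    n,l,s,ce=cv2.connectedComponentsWithStats(m)
    return [(s[i].tolist(),(ce[i]+[x0,y0]).round(1).tolist()) for i in range(1,n) if s[i][4]>25]
print(dark(a,255,290,215,250,45)); print(dark(b,325,348,168,192,45))
k=tri((a,269,232),(b,336,179)); print('knob',k, proj(a,k),proj(b,k))
A=cv2.resize(a['image'][165:345,215:365],None,fx=3.2,fy=3.2,interpolation=cv2.INTER_CUBIC)
B=cv2.resize(b['image'][140:235,230:395],None,fx=4.8,fy=4.8,interpolation=cv2.INTER_CUBIC)
cv2.imwrite('pics/a1.png',A);cv2.imwrite('pics/b1.png',B)
```

```text
[]
[([6, 5, 10, 11, 81], [335.3, 178.1])]
knob [ 0.5822596  -0.12352408  0.20885929] [267.27949549 232.16230505] [335.31738979 177.95310146]
```

View pics/a1.png

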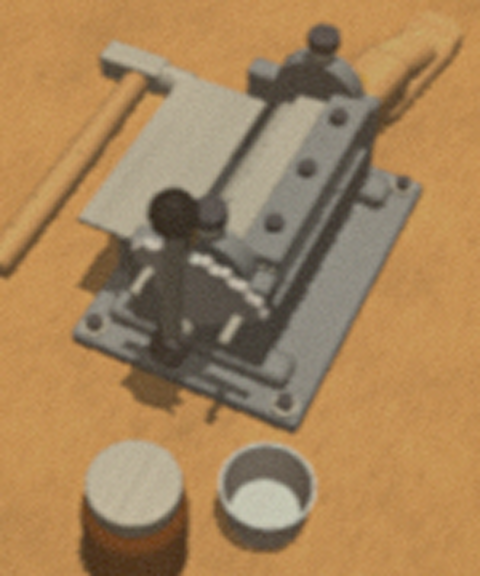

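View pics/b1.png

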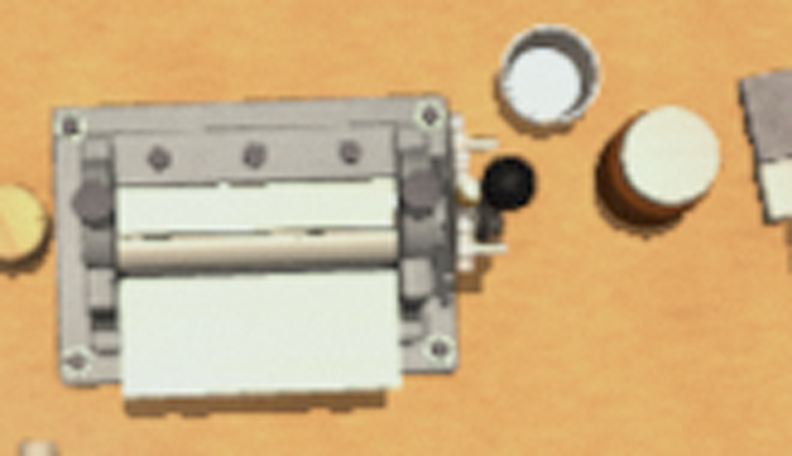

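The enlarged crops show the knob at scene (269.4,231.3) and top (335.8,178.1). The plate's four corner bolts are also clear, and they give the machine's pose.

Run:
```python
from h import *
a=load('s0');b=load('t0')
A=lambda u,v:(a,u/3.2+215-.34,v/3.2+165-.34); B=lambda u,v:(b,u/4.8+230-.4,v/4.8+140-.4)
bl=tri(A(403,184),B(70,126));fr=tri(A(95,322),B(440,349));br=tri(A(284,402),B(430,116))
print('bolts BL FR BR',bl.round(4),fr.round(4),br.round(4))
P=[plane(*B(*p),0.014)[:2] for p in[(70,126),(430,116),(440,349),(77,361)]]
P=np.array(P);print(P.round(4))
c=P.mean(0); y=P[0]-P[1]+P[3]-P[2]; x=P[0]-P[3]+P[1]-P[2]
print('c',c,'yaw from y',np.arctan2(-y[0],y[1]),'from x',np.arctan2(x[1],x[0]),np.linalg.norm(x)/2,np.linalg.norm(y)/2)
C=[plane(*B(*p),0.01)[:2] for p in[(53,108),(447,94),(457,372),(62,386)]];C=np.array(C);print('plate corners',C.round(4),C.mean(0))
k=tri(A(174,212),B(508,183));print('knob',k)
yaw=(np.arctan2(-y[0],y[1])+np.arctan2(x[1],x[0]))/2
ex=np.array([np.cos(yaw),np.sin(yaw)]);ey=np.array([-ex[1],ex[0]])
d=k[:2]-c;print('yaw',yaw,'knob local',d@ex,d@ey,k[2]-.075,'lean',np.arctan2(d@ex,k[2]-.075), np.hypot(d@ex,k[2]-.075))
pv=c-.148*ey;print('pivot',pv)
for n,z,p in(('jar',.095,(670,154)),('tin',.04,(549,75))): print(n,plane(*B(*p),z), (plane(*B(*p),z)[:2]-c)@np.array([ex,ey]).T)
```

```text
bolts BL FR BR [0.6466 0.152  0.0134] [ 0.5011 -0.1017  0.015 ] [ 0.6601 -0.0922  0.0139]
[[ 0.6451  0.1512]
 [ 0.6585 -0.0932]
 [ 0.4998 -0.1028]
 [ 0.4852  0.1413]]
c [0.57213907 0.0241138 ] yaw from y 0.057281934096134156 from x 0.061412844729690844 0.15961029582745043 0.2446302045769188
plate corners [[ 0.6579  0.1634]
 [ 0.6748 -0.1048]
 [ 0.4849 -0.115 ]
 [ 0.4683  0.1511]] [0.5714633  0.02369495]
knob [ 0.5838143  -0.12245115  0.21237378]
yaw 0.059347389412912496 knob local 0.002961533902150819 -0.1469994109765267 0.1373737824597988 lean 0.021554878808773145 0.13740570144781372
pivot [ 0.58091733 -0.12362564]
jar [ 0.62268662 -0.24132675  0.095     ] [ 0.0347146  -0.26797134]
tin [ 0.6835652  -0.17012793  0.04      ] [ 0.09970898 -0.20050873]
```

Measurements agree with the given sizes: the plate is 0.19 × 0.27 m, the yaw is 0.059 rad, and the pivot–knob distance is 137 mm against 140 mm. The pivot is at (0.581, −0.124). I'll shut the fingers and travel high to a spot behind the knob.

```bash
python3 -m jog '{"linear":[[15,12,30],[50,42,60],[85,72,70],[125,104,70],[160,134,70],[200,166,70],[240,200,70],[280,233,70],[320,267,70],[360,300,70]],"turn":[-2,-4,-6,-8,-10,-12,-12.3,-12.3,-12.3,-12.3]}' 0 20
python3 -m jog '{"linear":[[40,33,0],[80,68,0],[120,105,0],[130,109,0],[130,109,0]],"turn":[0,0,0,0,0]}'
python3 - <<'E'
from h import *
c=shot('wrist','w1'); o=manip.get_obs(); print(o['tool_pos'],o['tcp_rot'][:,0],o['contact_force'],o['time_s'])
print(proj(c,[.584,-.1225,.212]))
E
```

```text
time_s: 1.1
tool_pos: [0.5023, -0.2341, 0.3011]
tcp_rot: [[0.998, 0.059, -0.0], [0.059, -0.998, 0.0], [-0.0, -0.0, -1.0]]
contact_force: [0.8, -0.7, 0.4]
opening: -0.0002
grasp_force: 0.0
time_s: 1.6
tool_pos: [0.6324, -0.1248, 0.3001]
tcp_rot: [[0.998, 0.062, -0.001], [0.062, -0.998, 0.001], [-0.001, -0.001, -1.0]]
contact_force: [0.3, -0.4, 0.4]
opening: 0.0001
grasp_force: 0.0
[ 0.63131636 -0.12609458  0.30030878] [ 0.99815258  0.06074055 -0.00142026] [-0.07728399  0.75979956 -0.26594206] 1.65
[274.52317649 274.97639145]
```

View pics/w1.png

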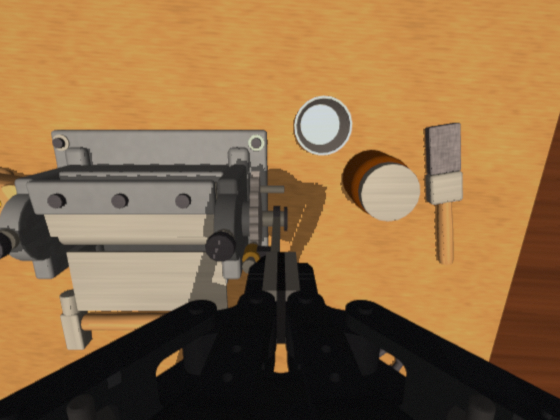

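The wrist view has the fingertips at about (281,255), the lever pivot at about (283,218), the tin at (323,125) and the jar at (388,190). The space behind the knob is clear. I'll move 10 mm further back, descend, then draw the lever home.

```bash
python3 -m jog '{"linear":[[10,2,-5],[12,2,-35],[12,2,-65],[12,2,-90],[12,2,-98],[12,2,-98]],"turn":[0,0,0,0,0,0]}'
python3 -m jog '{"linear":[[-4,0,0],[-8,0,0],[-12,-1,0],[-16,-1,0],[-20,-1,0],[-24,-1,0],[-28,-2,0],[-32,-2,0],[-36,-2,0],[-40,-2,0]],"turn":[0,0,0,0,0,0,0,0,0,0]}'
```

```text
time_s: 2.25
tool_pos: [0.6426, -0.1254, 0.2026]
tcp_rot: [[0.998, 0.058, -0.002], [0.058, -0.998, 0.0], [-0.002, -0.001, -1.0]]
contact_force: [-0.1, -1.0, 0.6]
opening: 0.0
grasp_force: 0.0
time_s: 3.25
tool_pos: [0.6029, -0.1269, 0.2035]
tcp_rot: [[0.998, 0.059, 0.001], [0.059, -0.998, -0.0], [0.001, 0.0, -1.0]]
contact_force: [0.9, -0.2, 1.3]
opening: 0.0002
grasp_force: 0.4
```

```bash
python3 -m jog '{"linear":[[-3,0,0],[-6,0,0],[-9,0,0],[-12,0,0],[-15,-1,0],[-18,-1,0],[-21,-1,0],[-24,-1,0],[-27,-1,0],[-30,-2,0]],"turn":[0,0,0,0,0,0,0,0,0,0]}'
python3 -m jog '{"linear":[[-1,0,0],[-2,0,0],[-3,0,0],[-3,0,0]],"turn":[0,0,0,0]}'
```

```text
time_s: 4.25
tool_pos: [0.5726, -0.1288, 0.2033]
tcp_rot: [[0.998, 0.059, -0.001], [0.059, -0.998, 0.0], [-0.001, -0.0, -1.0]]
contact_force: [0.4, 0.9, -1.3]
opening: 0.0002
grasp_force: 0.0
time_s: 4.65
tool_pos: [0.5701, -0.1288, 0.2033]
tcp_rot: [[0.998, 0.059, 0.0], [0.059, -0.998, -0.0], [0.0, 0.0, -1.0]]
contact_force: [1.0, -0.2, -0.0]
opening: 0.0
grasp_force: 0.1
```

```bash
python3 -m jog '{"linear":[[-1,0,0],[-2,0,0],[-3,0,0],[-3,0,0]],"turn":[0,0,0,0]}'
python3 -m jog '{"linear":[[-1,0,0],[-2,0,0],[-2,0,0]],"turn":[0,0,0]}'
python3 - <<'E'
from h import *
c=shot('scene','s2');A=cv2.resize(c['image'][165:345,215:365],None,fx=3.2,fy=3.2,interpolation=cv2.INTER_CUBIC);cv2.imwrite('pics/a2.png',A)
E
```

```text
time_s: 5.05
tool_pos: [0.5695, -0.1289, 0.2037]
tcp_rot: [[0.998, 0.059, 0.006], [0.059, -0.998, -0.001], [0.006, 0.001, -1.0]]
contact_force: [15.2, -0.3, -7.0]
opening: 0.0004
grasp_force: 7.6
time_s: 5.35
tool_pos: [0.5692, -0.129, 0.2038]
tcp_rot: [[0.998, 0.059, 0.011], [0.059, -0.998, -0.001], [0.011, 0.002, -1.0]]
contact_force: [25.3, 0.2, -12.5]
opening: 0.0003
grasp_force: 12.8
```

View pics/a2.png

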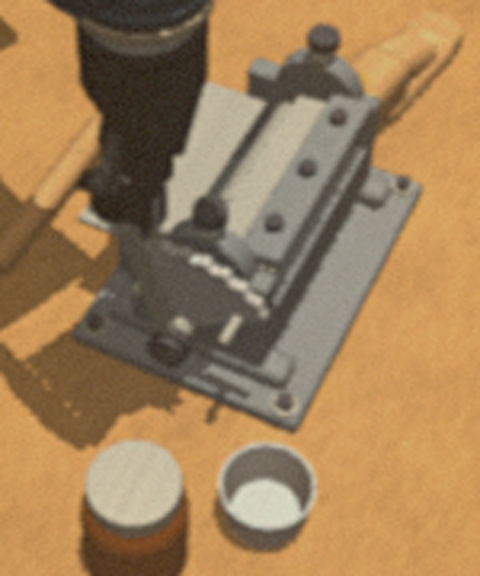

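The lever went home and met a hard stop: 25 N at TCP x = 0.569, where 0.5675 was predicted. In the picture the bar leans towards the robot, and the fingers are behind the knob at about (140,200). Next I back off, go over the knob, come down in front of it and look.

```bash
python3 -m jog '{"linear":[[5,0,0],[15,1,0],[15,1,30],[15,1,60],[15,1,65],[-15,-1,65],[-45,-1,65],[-75,-1,65],[-75,-1,65],[-75,-1,65]],"turn":[0,0,0,0,0,0,0,0,0,0]}'
python3 - <<'E'
from h import *
c=shot('wrist','w2');d=shot('scene','s3')
A=cv2.resize(c['image'][180:390,140:420],None,fx=1.4,fy=1.4);B=cv2.resize(d['image'][180:300,215:355],None,fx=2.45,fy=2.45)
h=min(len(A),len(B));cv2.imwrite('pics/m3.png',np.hstack([A[:h],B[:h]]))
k=[.581-.0414,-.1236-.0414*.059,.2087];print(proj(c,k),proj(d,k),(proj(d,k)-[215,180])*2.45+[392,0])
E
```

```text
time_s: 6.4
tool_pos: [0.4902, -0.1299, 0.2683]
tcp_rot: [[0.998, 0.059, 0.0], [0.059, -0.998, -0.0], [0.0, 0.0, -1.0]]
contact_force: [-0.1, -0.3, 0.5]
opening: 0.0
grasp_force: 0.0
[280.33694949 148.84105686] [249.12424621 225.16727164] [475.60440321 110.65981551]
```

View pics/m3.png

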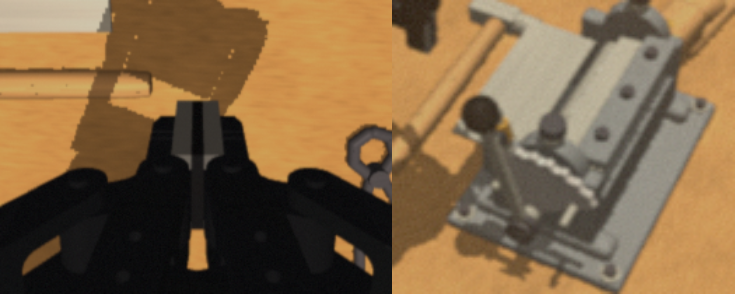

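The knob is at composite pixel (481,110) against a predicted home position of (476,111), so the lever stands home. The scene is undisturbed. I'll descend in front of it and push in stages.

```bash
python3 -m jog '{"linear":[[0,0,-30],[0,0,-60],[0,0,-65],[0,0,-65]],"turn":[0,0,0,0]}'
python3 -m jog '{"linear":[[5,0,0],[10,1,0],[14,1,0],[17,1,0],[20,1,0],[23,1,0],[26,2,0],[29,2,0],[32,2,0],[35,2,0]],"turn":[0,0,0,0,0,0,0,0,0,0]}'
python3 -m jog '{"linear":[[3,0,0],[6,0,0],[9,1,0],[12,1,0],[15,1,0],[18,1,0],[21,1,0],[24,1,0],[27,2,0],[30,2,0]],"turn":[0,0,0,0,0,0,0,0,0,0]}'
```

```text
time_s: 6.9
tool_pos: [0.4904, -0.1297, 0.2029]
tcp_rot: [[0.998, 0.059, -0.002], [0.059, -0.998, 0.001], [-0.002, -0.001, -1.0]]
contact_force: [-0.6, -0.6, -0.3]
opening: -0.0001
grasp_force: 0.0
time_s: 7.9
tool_pos: [0.5186, -0.1282, 0.2039]
tcp_rot: [[0.998, 0.06, -0.017], [0.06, -0.998, 0.0], [-0.017, -0.001, -1.0]]
contact_force: [-17.1, 2.6, 10.0]
opening: 0.0001
grasp_force: 7.5
time_s: 8.9
tool_pos: [0.5552, -0.1258, 0.2034]
tcp_rot: [[0.998, 0.059, -0.0], [0.059, -0.998, -0.0], [-0.0, 0.0, -1.0]]
contact_force: [-1.4, -0.0, -0.1]
opening: 0.0001
grasp_force: 0.3
```

Force peaked higher than expected (17 N), then released, so I'll look before the last notch.

Run:
```python
from h import *
d=shot('scene','s4');B=cv2.resize(d['image'][180:300,215:355],None,fx=4.5,fy=4.5,interpolation=cv2.INTER_CUBIC)
for v in(0,.2,.4,.6,.8):
    l=v-.3;k=[.583+.14*np.sin(l),-.1236+.14*np.sin(l)*.059,.075+.14*np.cos(l)];p=(proj(d,k)-[215,180])*4.5;print(v,p)
    cv2.circle(B,tuple(int(x) for x in p),3,(0,0,255),-1)
cv2.imwrite('pics/a4.png',B);print(manip.get_obs()['contact_force'],manip.get_obs()['tool_pos'])
```

```text
0 [157.25285132 204.83601884]
0.2 [209.39720882 217.14450739]
0.4 [263.92501121 238.23734012]
0.6 [317.9941906  267.22545034]
0.8 [368.68868417 302.65392044]
[-0.43567866  0.06291309 -0.00465267] [ 0.55576192 -0.12581515  0.20335017]
```

View pics/a4.png

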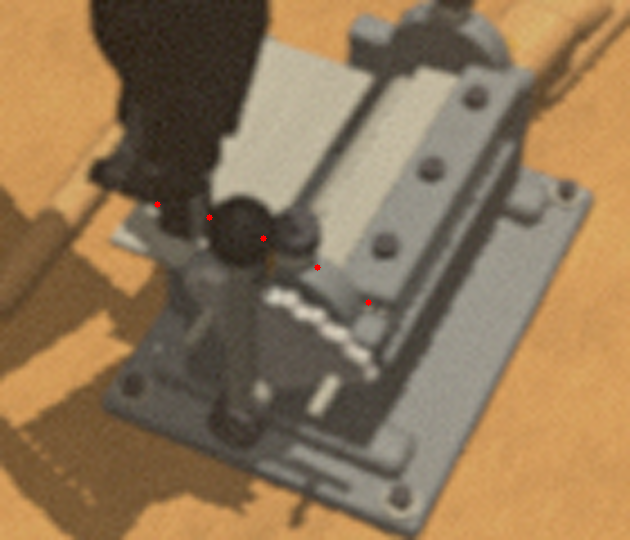

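The knob is at (241,230), between the 0.2 and 0.4 marks, so the lever is right on the second crest with no load. I'll go on in small steps with the commanded position capped.

```bash
python3 -m jog '{"linear":[[2,0,0],[4,0,0],[6,0,0],[8,0,0],[10,1,0],[10,1,0]],"turn":[0,0,0,0,0,0]}'
python3 -m jog '{"linear":[[2,0,0],[4,0,0],[6,0,0],[8,0,0],[8,0,0]],"turn":[0,0,0,0,0]}'
python3 -m jog '{"linear":[[1,0,0],[2,0,0],[3,0,0],[4,0,0],[4,0,0]],"turn":[0,0,0,0,0]}'
```

```text
time_s: 9.55
tool_pos: [0.5655, -0.1248, 0.2033]
tcp_rot: [[0.998, 0.059, 0.0], [0.059, -0.998, -0.0], [0.0, 0.0, -1.0]]
contact_force: [0.4, 0.5, 0.6]
opening: -0.0003
grasp_force: 0.0
time_s: 10.05
tool_pos: [0.5714, -0.1247, 0.2032]
tcp_rot: [[0.998, 0.059, -0.005], [0.059, -0.998, 0.001], [-0.005, -0.001, -1.0]]
contact_force: [-13.7, -0.5, 7.7]
opening: -0.0001
grasp_force: 6.8
time_s: 10.55
tool_pos: [0.5764, -0.1248, 0.2033]
tcp_rot: [[0.998, 0.059, -0.002], [0.059, -0.998, 0.0], [-0.002, -0.0, -1.0]]
contact_force: [-0.2, 0.2, 0.6]
opening: 0.0001
grasp_force: 0.0
```

```bash
cat > look.py <<'E'
import sys
from h import *
d=shot('scene',sys.argv[1]);B=cv2.resize(d['image'][180:300,215:355],None,fx=4.5,fy=4.5,interpolation=cv2.INTER_CUBIC)
for v in(.2,.4,.6,.8):
    l=v-.3;k=[.583+.14*np.sin(l),-.1236+.14*np.sin(l)*.059,.075+.14*np.cos(l)];p=(proj(d,k)-[215,180])*4.5
    cv2.circle(B,tuple(int(x) for x in p),3,(0,0,255),-1)
cv2.imwrite(f'pics/{sys.argv[1]}z.png',B);print(manip.get_obs()['contact_force'],manip.get_obs()['tool_pos'])
E
python3 look.py s5
```

```text
[-0.09285859  0.16122722  0.45285631] [ 0.57704831 -0.12487055  0.20340103]
```

View pics/s5z.png

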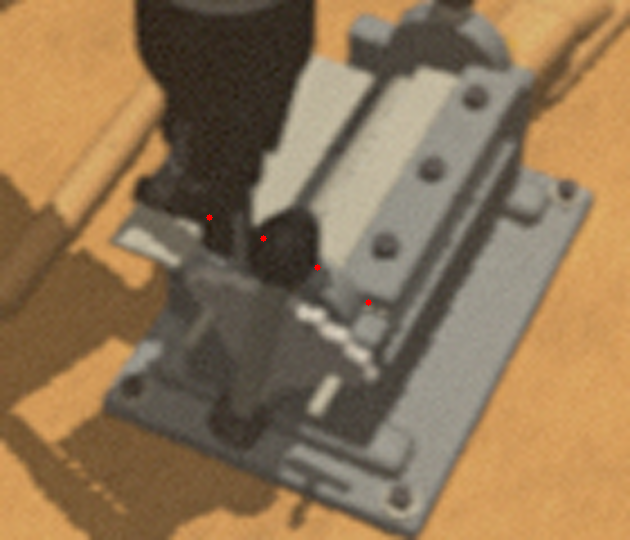

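The knob is at about (286,247), so the lever is at about 0.48–0.5, on the third crest. I'll ease it a few millimetres over, stopping well short of the fourth crest (TCP about 0.609).

```bash
python3 -m jog '{"linear":[[1,0,0],[2,0,0],[3,0,0],[4,0,0],[5,0,0],[6,0,0],[7,0,0],[8,0,0],[8,0,0]],"turn":[0,0,0,0,0,0,0,0,0]}'
python3 look.py s6
```

```text
time_s: 11.5
tool_pos: [0.5855, -0.1249, 0.2033]
tcp_rot: [[0.998, 0.059, 0.001], [0.059, -0.998, -0.0], [0.001, 0.0, -1.0]]
contact_force: [-0.4, 0.2, -0.5]
opening: -0.0
grasp_force: 0.3
[ 0.63856195 -0.37173741 -0.11484285] [ 0.58548267 -0.12497098  0.20337283]
```

View pics/s6z.png

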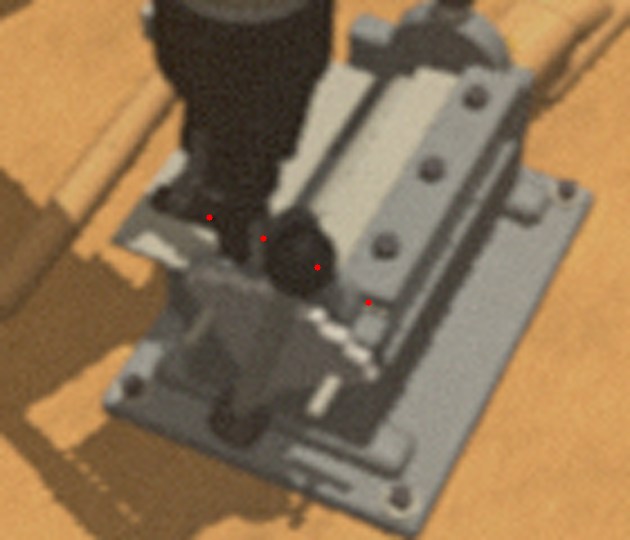

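The knob is at about (301,258), so the lever reads 0.53–0.55 with no load, past the crest and not quite seated. I'll follow gently in 1 mm steps towards the predicted notch contact (0.596) and watch the force.

```bash
python3 -m jog '{"linear":[[1,0,0],[2,0,0],[3,0,0],[4,0,0],[5,0,0],[5,0,0]],"turn":[0,0,0,0,0,0]}'
```

```text
time_s: 12.15
tool_pos: [0.5905, -0.1249, 0.2035]
tcp_rot: [[0.998, 0.059, 0.001], [0.059, -0.998, -0.0], [0.001, 0.0, -1.0]]
contact_force: [0.2, 0.5, 0.2]
opening: 0.0001
grasp_force: 0.0
```

```bash
python3 -m jog '{"linear":[[1,0,0],[2,0,0],[2,0,0]],"turn":[0,0,0]}'
```

```text
time_s: 12.45
tool_pos: [0.5923, -0.1248, 0.2034]
tcp_rot: [[0.998, 0.059, 0.0], [0.059, -0.998, -0.0], [0.0, 0.0, -1.0]]
contact_force: [-0.7, -0.0, 0.5]
opening: 0.0002
grasp_force: 0.0
```

No force at 0.592, so the lever has gone ahead into the notch. I'll retreat and measure the knob numerically.

```bash
python3 -m jog '{"linear":[[-10,0,0],[-35,-2,0],[-65,-4,0],[-90,-6,20],[-110,-8,60],[-130,-30,80],[-160,-70,80],[-190,-110,80],[-190,-110,80]],"turn":[0,0,0,0,0,0,0,0,0]}'
python3 - <<'E'
from h import *
a=shot('scene','s7');b=shot('top','t7')
def blob(c,v,g,th):
    l=v-.3;k=[.583+.14*np.sin(l),-.1236+.14*np.sin(l)*.059,.075+.14*np.cos(l)];u=proj(c,k)
    x,y=u.astype(int);m=(c['image'][y-g:y+g,x-g:x+g].max(2)<th).astype(np.uint8)
    n,_,s,ce=cv2.connectedComponentsWithStats(m)
    return u.round(1),[(s[i].tolist(),(ce[i]+[x-g,y-g]).round(1).tolist()) for i in range(1,n) if s[i][4]>20]
for c in(a,b):
  for th in(40,50,60): print(th,*blob(c,.6,14,th))
for v in(.4,.6,.8):print(v,blob(a,v,5,1)[0],blob(b,v,5,1)[0])
print(manip.get_obs()['tool_pos'],manip.get_obs()['contact_force'])
E
```

```text
time_s: 13.35
tool_pos: [0.3989, -0.238, 0.2835]
tcp_rot: [[0.999, 0.054, -0.0], [0.054, -0.999, -0.001], [-0.0, 0.001, -1.0]]
contact_force: [0.7, -0.4, 0.8]
opening: -0.0001
grasp_force: 0.0
40 [285.7 239.4] []
50 [285.7 239.4] []
60 [285.7 239.4] [([7, 8, 16, 16, 146], [286.1, 240.9])]
40 [334.7 163.4] [([10, 11, 10, 10, 73], [334.3, 164.5])]
50 [334.7 163.4] [([10, 10, 10, 11, 83], [334.3, 164.5])]
60 [334.7 163.4] [([9, 10, 11, 14, 101], [333.9, 165.2])]
0.4 [273.7 232.9] [335.4 172.5]
0.6 [285.7 239.4] [334.7 163.4]
0.8 [296.9 247.3] [333.9 155.2]
[ 0.40123222 -0.23519507  0.28336855] [-0.37682794  0.21970521 -0.71817006]
```

Both views put the knob in the third notch: scene (286.1,240.9) against a predicted (285.7,239.4), and top (334.3,164.5) against (334.7,163.4). Neighbouring notches would be 8–12 px away. The arm is clear, so I'm handing in.

```bash
python3 -c "
from station import manip
print(manip.close_job())"
```

```text
the job is handed in; nothing more can be done
None
```

The job is handed in: I drew the lever back to the home stop, pushed it three clicks into the third notch (final images match 0.60), and left the arm clear; I saw no sign of other items being touched, but did not re-measure them at the end.

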